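Seat a model plate under the leaf springs of its holder

ROBOT

A 7-joint arm with a two-finger parallel gripper is mounted at the origin on a cart in front of the work surface, level with it; the furniture and walls round the work are solid. World frame = base frame: x ahead of the robot, y to its left, z up, the work surface at z = 0. Lengths are in m, angles in rad, forces in N, time in s.
With the tool pointing down it reaches from about 0.425 to 0.95 m from the base axis. Payload 4.7 kg.
Tool frame: the origin (TCP) lies between the finger pads; the fingertips stand 17 mm ahead of it and the grasp point (between the pads) lies 2 mm behind it (robot.tip_extent is the distance from the TCP to the fingertips, in m); z points along the fingers, y is the line along which they close (so a half turn about z gives the same grasp; the last joint's range is limited). The gripper opens to 85 mm and grips with 20 to 120 N. Pads are 22 mm wide; open, the fingers measure 114 mm over their backs; the gripper's body (76 mm by 85 mm) begins 54 mm behind the grasp point. The pads swing forward as they close: fully open they stand 13 mm farther back than shut.
Start: joints at [1.291, 0.469, -0.049, 1.532, 0.024, 1.141, -0.082], TCP at [0.168, -0.654, 0.248] pointing down, gripper open.
Joint ranges: [-2.59, 2.59], [-0.33, 1.99], [-1.39, 1.29], [0.1, 2.45], [-1.04, 4.18], [0.21, 1.99], [-2.66, 2.66]. Speed limits (rad/s): [2.57, 2.57, 3.14, 3.14, 3.14, 3.14, 3.14].

INTERFACE

Orientations are given as [roll, pitch, yaw] about the fixed x, y, z axes, in that order (R = Rz(yaw) Ry(pitch) Rx(roll)).
In Python, from bench import robot, eyes, job gives the robot as it stands. The module is installed in compiled form; this text tells all that it offers.
- The arm moves only by the tool play_rows, never from a script. Its argument "steps" is one flat list of numbers, 7 for each row, row after row: the shift along the tool's x, y, z in m, then the turn, a rotation vector about the tool's x, y, z in degrees, then the closure, from 0 (fully open) to 1 (shut). A call has exactly 10 rows; each row shifts and turns the commanded pose from where the row before left it, along the tool's axes as they then stand; what a row does not reach is not made up. A row lasts 1/12 s, in which the tool goes at most 41.7 mm and 7.16 degrees, less where a joint would pass 70% of its speed; a pose out of reach is approached as far as the arm can. A call with a gripper value outside its range is refused whole. The fingers move at their own pace and stop on an object; "grip_force" is the grip in N (left out, the last holds). Time passes only in rows, so rows that do not move let the fingers close, or fill a call up. It gives the time, the measured TCP pose, the force, the opening and the grip force at its end, in the units of the state.
- robot.get_obs(): the state, without advancing time (a new reading comes with each control period).
- eyes.read_camera(name): name is "scene" or "top"; returns (picture, depth): 480x640x3 uint8, red, green, blue; 480x640 float32, m along the optical axis (not along the pixel's ray), 0 where there is no reading.
- eyes.get_calibration(name): a dict with "camera_matrix" (3x3 intrinsics, pixels), "rvec" (rotation vector, rad) and "tvec" (3), from world to camera coordinates, as OpenCV has them. Camera axes: x right, y down, z forward; pixel columns grow to the right and rows downward; lengths in m; the calibration is good to about 2 mm. A picture is of the moment at which its call begins. get_calibration takes no time and is no camera call.
- job.sign_off(): hands the job in; it is judged then, once.
The state is a dict: "t": time; "qpos": joint angles; "qvel": joint speeds; "joint_efforts": joint torques, N m; "tcp_pos": TCP position; "orientation": TCP orientation; "force": force on the tool from outside, world axes, zero at the start; "ft_torque": the same for the moment, N m; "grip_width": finger opening in m; "finger_force": force on a finger pad.
Only numpy, scipy, OpenCV 4.12 (cv2) and the standard library are available. Lean on these libraries where they do the work, as an engineer would, in place of code of your own. Each camera call takes 0.05 s, during which the arm holds its last target. There are 200 camera calls.

TASK

Load the plate with the green dental model into the sprung plate holder, with the fingertips only: press hard on the plate's ribbed front pad so that plate and bed sink, and while it is down slide it under the two leaf springs until it is fully home against the back stop. Then let go of it and push the latch with the red knob across behind the plate as far as it goes. Do not touch the green model, do not grip or lift the plate, and leave the other things on the bench where they are.

Things in the scene. Friction and masses are not known exactly. Their poses are not given: they have to be found in the camera images.
- holder: Plate holder fixed on the worktop: blue base 202 x 139 mm, aluminium rails, a sprung steel bed between them. Origin on the worktop; +x is the way the plate slides in, +y its left. Rails: inner faces at y = +/-55.5 mm, tops at z = 35 mm (left one all along, right one x = -26 to 95 mm). Back stop: face at x = 95 mm, top z = 45 mm. Base from x = -90 to 112 mm, top z = 10 mm.
- mouth (a point): Midway between the two dark spring clamp blocks, at their near faces and undersides: holder x = 38 mm, y = 0, z = 35 mm. The blocks reach from x = 38 to 52 mm, |y| = 43.5 to 69.5 mm, z = 35 to 45 mm. With the bed up the plate's top is 5 mm higher than their undersides, so they stop it.
- leaf_tip (a point): Lowest part of the left leaf spring (holder x = 81 mm, y = 49 mm, z = 29 mm when free; its twin at y = -49 mm). Each bright steel leaf, 11 mm wide, trails from its block towards the back stop, gives way upwards and rubs on the plate's side margin; the two press with about 6 N in all.
- bed (a joint): How far the sprung bed under the plate is pressed down (m): 0 = up (bed top 30 mm above the worktop), 0.009 = bottomed (21 mm). The plate passes under the blocks at 0.0055 or more. With the plate on it about 9 N starts it down, 12 N brings it to 0.005, 15 N to the bottom.
- plate: Loose black carrier plate 124 x 108 x 10 mm, 0.36 kg with the model; origin at the centre of its underside, +x to the far edge (goes in first), z up. Lies on the bed along the holder's axes, 3 mm side play, sliding easily (friction 0.15). An aluminium rib, x = -24 to -17 mm, 74 mm wide, 9 mm high, stands on it: a fingertip on the pad pushes against it. Home: origin at holder x = 33 mm.
- press_pad (a point): Centre of the ribbed pad on the plate's upper face, 43.5 mm behind the plate's origin. The free pad is 38 mm long (from the plate's near edge to the rib) and over 74 mm wide. Here the finger presses. The face is 40 mm above the worktop at the start, 31 mm when bottomed.
- model: Green stone cast, 65 x 72 x 32 mm, fixed on the plate; its origin is at the centre of its underside, 23.5 mm ahead of the plate's origin, its nearest face 15 mm beyond the pad's end, its top 42 mm above the plate's underside. Not to be touched.
- home (a point): Point on the holder where the plate's origin is when the plate is home and let go: holder x = 33 mm, y = 0, z = 25 mm (the bed then lifts the plate up against the blocks' undersides). Axes as the holder's.
- latch (a joint): Dark steel latch arm, 50 x 10 mm, z = 28 to 37 mm, turning level about a pin at holder x = -36 mm, y = -64 mm. 0 = open, pointing along the holder's -x beside the plate; below 0 = farther out; 1.57 = shut at its stop, pointing along the holder's +y, 2 mm behind the near edge of the plate when home. Shuts clockwise seen from above; light friction (1 N at the knob), stays where left.
- latch_knob (a point): Middle of the red knob standing on the latch arm, 45 mm from the pin; 14 mm in diameter, from 47 to 66 mm above the worktop (a 9 mm stem below it), this point at 52 mm.
- jar_pink: Pink jar with a white cap, 60 mm in diameter, 70 mm high, standing on the worktop; origin under its centre. Leave alone.
- calliper: Steel calliper, 140 x 48 x 6 mm, lying on the worktop; origin under its middle. Leave alone.
- bur_tin: Flat round grey tin, 58 mm in diameter, 22 mm high, on the worktop; origin under its centre. Leave alone.
- spatula: Plaster spatula with a wooden handle, 200 x 24 x 17 mm, lying on the worktop; origin under its middle. Leave alone.
- bench_brush: Small bench brush with a wooden handle, 140 x 16 x 27 mm, lying on the worktop; origin under its middle. Leave alone.
- denture_flask: Brass denture flask, a block 64 x 76 x 58 mm, standing on the worktop; origin under its centre. Leave alone.

How it is judged:
By the outcome, as a careful person would: the job done as asked, in the order asked, and still so for the second after the job is handed in, with the robot touching nothing.
It also fails if it takes over 51 s, if anything falls off the work surface, if the arm or the gripper's body presses on something with over 40 N, if the wrist force passes 120 N, or if a joint passes its speed limit or range.

## Working session

There is one attempt and no reset: what is moved stays moved. The work goes in short steps, Python scripts to look and compute and a tool call to move; the robot and the scene stay as the last step left them, time stands still between calls to the robot, and variables do not carry over. Pictures are saved under pics/ and viewed, at most 10 in all, crops included, and the job is handed in when it is done.

Besides the shell and the picture viewer there is one more tool, called by a JSON object that holds its "fn" and its "kwargs", one argument or row to a line. play_rows: Moves the arm, as the interface text tells. Its arguments: {"type":"object","properties":{"steps":{"type":"array"},"grip_force":{"type":"number"}},"required":["steps"]}

```bash
mkdir -p pics; cat > h.py <<'E'
import numpy as np, cv2
from bench import robot, eyes, job
def cal(n):
    c=eyes.get_calibration(n);R=cv2.Rodrigues(np.array(c['rvec'],float))[0]
    return np.array(c['camera_matrix']),R,np.array(c['tvec'],float).ravel()
def onplane(n,uv,z):
    K,R,t=cal(n);o=-R.T@t
    d=(R.T@np.linalg.inv(K)@np.c_[np.atleast_2d(uv),np.ones(len(np.atleast_2d(uv)))].T).T
    return o+d*((z-o[2])/d[:,2])[:,None]
def cloud(n,D):
    K,R,t=cal(n);v,u=np.mgrid[:480,:640]
    P=np.stack([(u-K[0,2])/K[0,0]*D,(v-K[1,2])/K[1,1]*D,D],-1)
    return (P-t)@R
E
python3 - <<'E'
from h import *
for n in('scene','top'):
    p,d=eyes.read_camera(n);np.save(n+'.npy',d);cv2.imwrite(f'pics/{n}0.png',p[:,:,::-1]);K,R,t=cal(n);print(n,-R.T@t,K[0,0])
print(robot.get_obs(),robot.tip_extent)
E
```

```text
scene [-0.92969077  0.89259917  0.83920104] 570.3343554674761
top [0.38337127 0.02329458 1.18009279] 440.4681477489223
{'t': 0.1, 'qpos': array([ 1.29108807,  0.46939023, -0.04858209,  1.53352493,  0.02409637,
        1.14096354, -0.0823332 ]), 'qvel': array([-6.44640606e-05, -3.88335135e-03, -1.22814663e-03, -3.61049771e-03,
       -2.26440907e-03,  5.59827646e-04,  8.65832402e-04]), 'joint_efforts': array([ 4.14251881e-04, -5.11515141e+01, -4.72256297e-02, -2.38391608e+01,
        1.07577292e-02,  4.39540585e-03,  1.30515127e-05]), 'tcp_pos': array([ 0.16742191, -0.65343217,  0.24736739]), 'orientation': array([-3.13989287e+00,  5.81054955e-05,  2.50790035e-01]), 'force': array([ 0.05988783,  0.07318751, -0.66740217]), 'ft_torque': array([ 0.02999393,  0.04490922, -0.01265059]), 'finger_force': 0.0, 'grip_width': 0.08542568913835696} 0.017
```

View pics/top0.png

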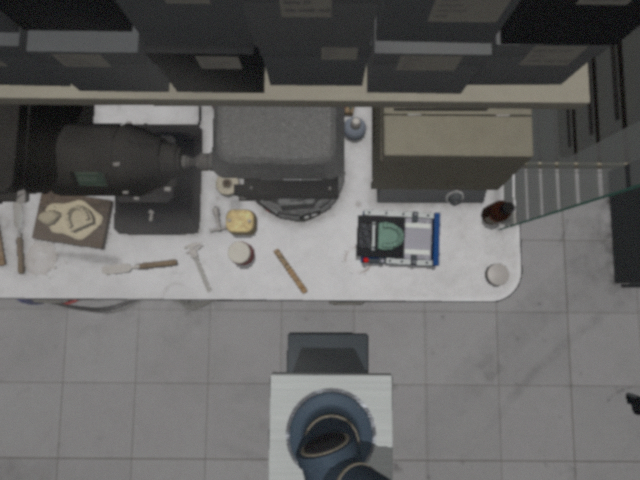

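View pics/scene0.png

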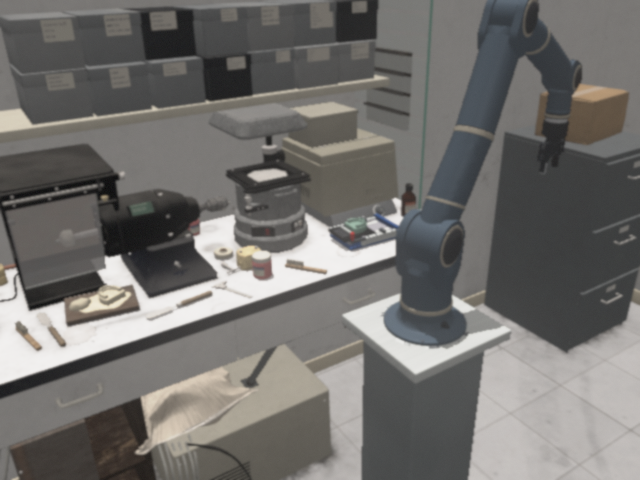

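The top view shows the holder at about (400,240): model (388,235), red knob (366,260), blue base end at (436,240), so holder +x points right in the image (about world -y). The scene view shows it at (365,232), partly hidden by the arm.

```bash
python3 - <<'E'
from h import *
im=cv2.imread('pics/top0.png');d=np.load('top.npy')
cv2.imwrite('pics/crop.png',cv2.resize(im[200:280,345:455],None,fx=7,fy=7,interpolation=cv2.INTER_CUBIC))
P=cloud('top',d)
hsv=cv2.cvtColor(im,cv2.COLOR_BGR2HSV)
H,S,V=[hsv[:,:,i].astype(int) for i in range(3)]
box=np.zeros((480,640),bool);box[200:280,345:455]=1
def rep(n,m,z):
    m=m&box;v,u=np.nonzero(m);uv=np.c_[u,v].astype(float);w=onplane('top',uv,z)
    print(n,len(u),uv.mean(0),w.mean(0),'depthz',np.median(P[m][:,2]));r=cv2.minAreaRect(w[:,:2].astype(np.float32)*1000);print(r)
rep('red',((H<8)|(H>172))&(S>140)&(V>80),.066)
rep('green',(H>60)&(H<95)&(S>50)&(V>60),.072)
rep('blue',(H>100)&(H<125)&(S>120)&(V>60),.01)
print(onplane('top',[[380,240],[381,240],[380,241]],.035))
E
```

```text
red 23 [365.2173913 259.2173913] [ 0.44903456 -0.08471189  0.066     ] depthz 0.06378244650714227
((449.59149169921875, -85.40599822998047), (10.136757850646973, 12.71286392211914), 0.3894852101802826)
green 192 [389.015625 237.5     ] [ 0.50414297 -0.14456923  0.072     ] depthz 0.06096271922249227
((507.9091796875, -147.13267517089844), (60.88817596435547, 66.42435455322266), 89.6600112915039)
blue 236 [435.36440678 239.41525424] [ 0.50671961 -0.27790092  0.01      ] depthz 0.04340981467318908
((508.1562805175781, -277.2099609375), (13.662943840026855, 134.8414764404297), 87.32583618164062)
[[ 0.50140794 -0.12653036  0.035     ]
 [ 0.50142623 -0.12914627  0.035     ]
 [ 0.49878017 -0.12651355  0.035     ]]
```

View pics/crop.png

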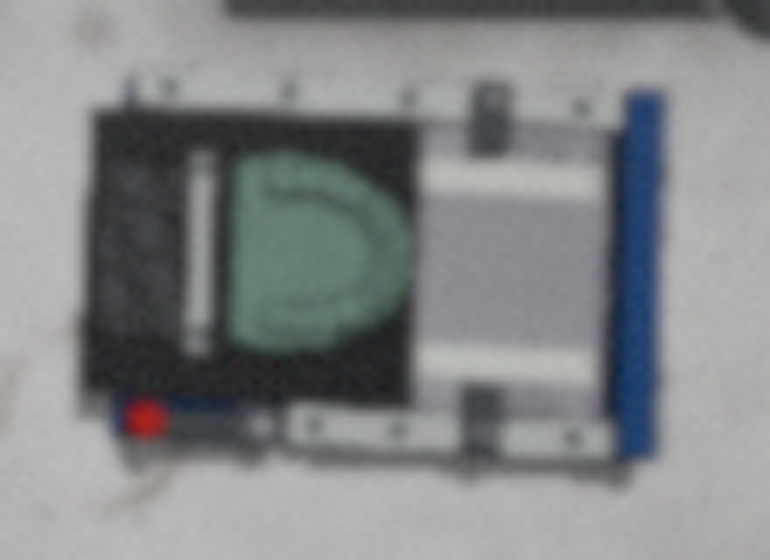

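The crop shows the holder (yaw about -92°), plate near edge at U≈88, rib at (201,252), spring blocks at (493,118) and (481,421), knob at (147,420) and stop centre at (645,272).

```bash
python3 - <<'E'
from h import *
d=np.load('top.npy');P=cloud('top',d)
f=lambda U,V,z:onplane('top',[[(U+.5)/7-.5+345,(V+.5)/7-.5+200]],z)[0]*1000
bl=f(493,118,.045);br=f(481,421,.045)
a=(bl-br)[:2];print('blocks',bl,br,np.linalg.norm(a),'yaw from blocks',np.degrees(np.arctan2(-a[0],a[1])))
e=f(95,112,.04)-f(82,405,.04);print('near edge dir',np.degrees(np.arctan2(-e[0],e[1])))
r=f(204,152,.049)-f(198,352,.049);print('rib',np.linalg.norm(r[:2]),np.degrees(np.arctan2(-r[0],r[1])))
yaw=np.arctan2(-a[0],a[1]);ex=np.array([np.cos(yaw),np.sin(yaw)]);ey=np.array([-ex[1],ex[0]])
o=(bl+br)[:2]/2-45*ex;print('holder origin',o,'yaw',yaw)
for n,U,V,z in[('stopc',640,272,.045),('rib',201,252,.049),('near',88,258,.04),('far',415,262,.04),('knob',147,420,.066),('pin',262,423,.037)]:
    w=f(U,V,z)[:2];print(n,w,'in holder',(w-o)@ex,(w-o)@ey)
# tall things near the path
m=(P[...,2]>.07)&(P[...,2]<.9)&(d>0)&(P[...,0]>.3)&(P[...,0]<.75)
for y in np.arange(-.7,.2,.1):
    s=m&(abs(P[...,1]-y)<.05)
    if s.any():print(round(y,2),P[s][:,0].min(),P[s][:,2].max())
E
```

```text
blocks [ 562.78915879 -216.90552013   45.        ] [ 449.83387971 -210.83591031   45.        ] 113.1182356432872 yaw from blocks -93.07580925884199
near edge dir -92.58806407950864
rib 74.38811977927169 -91.98481900034709
holder origin [ 508.72609406 -168.9355416 ] yaw -1.6244793255250156
stopc [ 505.4911641  -270.58575205] in holder 101.67735190120531 2.223997732423133
rib [ 511.352297   -107.40627699] in holder -61.5815411471824 -0.679069485397219
near [509.82802411 -66.36814051] in holder -102.47877040875797 -4.403138766565762
far [ 509.18532703 -188.11853353] in holder 19.130716013383292 1.4878773885106809
knob [448.14258124 -85.6058144 ] in holder -79.95894080304416 -64.96747838159808
pin [ 449.0053547  -131.13285401] in holder -34.5437808366699 -61.66309353438547
-0.5 0.534304632361776 0.5472755633025148
-0.4 0.5342992147879282 0.6890340063059853
-0.3 0.6332139980545801 0.7216285226116557
-0.2 0.48774816842086727 0.7166217445981704
-0.1 0.4800655815464306 0.7162598683145599
-0.0 0.5548757442282332 0.7266876921483617
0.1 0.5483054441091999 0.7257042024206574
```

```bash
cat >> h.py <<'E'
O=np.array([508.1,-168.9]);YAW=np.radians(-92.3);EX=np.array([np.cos(YAW),np.sin(YAW)]);EY=np.array([-EX[1],EX[0]])
def st():
    o=robot.get_obs();p=o['tcp_pos']*1000
    print('t',round(o['t'],2),'tip holder',((p[:2]-O)@EX).round(1),((p[:2]-O)@EY).round(1),'z',(p[2]-17).round(1),'rpy',np.degrees(o['orientation']).round(2),'tiltdiff yaw',(np.degrees(o['orientation'][2])-(np.degrees(YAW)+180)).round(2),'F',o['force'].round(1),'w',o['grip_width'])
E
python3 - <<'E'
y0=.251;import numpy as np
w=np.array([.5114-.1674,-.087+.6534])/20
for i in range(20):
    y=y0+i*np.radians(3.67);print(round(w@[np.cos(y),np.sin(y)],4),round(w@[np.sin(y),-np.cos(y)],4),end='; ')
E
```

```text
0.0237 -0.0232; 0.0251 -0.0216; 0.0265 -0.0199; 0.0277 -0.0182; 0.0288 -0.0164; 0.0298 -0.0145; 0.0307 -0.0126; 0.0314 -0.0106; 0.032 -0.0086; 0.0325 -0.0065; 0.0328 -0.0044; 0.0331 -0.0023; 0.0331 -0.0002; 0.0331 0.0019; 0.0329 0.0041; 0.0326 0.0062; 0.0321 0.0082; 0.0315 0.0103; 0.0308 0.0123; 0.0299 0.0142;
```

{"fn": "play_rows", "kwargs": {
  "steps": [0.0237,-0.0232,0,0,0,-3.67,1,0.0251,-0.0216,0,0,0,-3.67,1,0.0265,-0.0199,0,0,0,-3.67,1,0.0277,-0.0182,0,0,0,-3.67,1,0.0288,-0.0164,0,0,0,-3.67,1,0.0298,-0.0145,0,0,0,-3.67,1,0.0307,-0.0126,0,0,0,-3.67,1,0.0314,-0.0106,0,0,0,-3.67,1,0.032,-0.0086,0,0,0,-3.67,1,0.0325,-0.0065,0,0,0,-3.67,1],
  "grip_force": 40
}}

```text
t: 0.93
tcp_pos: [0.34, -0.369, 0.2481]
orientation: [-3.141, 0.0, 0.894]
force: [0.3, 0.9, 0.1]
grip_width: -0.0002
finger_force: 0.0
```

{"fn": "play_rows", "kwargs": {
  "steps": [0.0328,-0.0044,0,0,0,-3.67,1,0.0331,-0.0023,0,0,0,-3.67,1,0.0331,0,0,0,0,-3.67,1,0.0331,0.0019,0,0,0,-3.67,1,0.0329,0.0041,0.01,0,0,-3.67,1,0.0326,0.0062,0.01,0,0,-3.67,1,0.0321,0.0082,0.01,0,0,-3.67,1,0.0315,0.0103,0.01,0,0,-3.67,1,0.0308,0.0123,0.01,0,0,-3.67,1,0.0299,0.0142,0.01,0,0,-3.67,1]
}}

```text
t: 1.77
tcp_pos: [0.5124, -0.0862, 0.1877]
orientation: [-3.141, 0.0, 1.535]
force: [0.1, -0.7, 0.3]
grip_width: 0.0001
finger_force: 0.0
```

```bash
python3 -c "
from h import *
st()"
```

```text
t 1.77 tip holder -82.8 0.9 z 170.7 rpy [-1.7998e+02  1.0000e-02  8.7940e+01] tiltdiff yaw 0.24 F [ 0.1 -0.7  0.3] w 6.397738592626793e-05
```

{"fn": "play_rows", "kwargs": {
  "steps": [0,0,0.015,0,0,0,1,0,0,0.02,0,0,0,1,0,0,0.02,0,0,0,1,0,0,0.02,0,0,0,1,0,0,0.015,0,0,0,1,0,0,0.01,0,0,0,1,0,0,0.01,0,0,0,1,0,0,0.005,0,0,0,1,0,0,0,0,0,0,1,0,0,0,0,0,0,1]
}}

```text
t: 2.6
tcp_pos: [0.5124, -0.0876, 0.0736]
orientation: [3.141, 0.0, 1.532]
force: [0.6, 0.4, -0.6]
grip_width: 0.0001
finger_force: 0.0
```

```bash
python3 -c "
from h import *
st()
a=cv2.resize(eyes.read_camera('top')[0][200:280,345:455],None,fx=5,fy=5,interpolation=2)
b=cv2.resize(eyes.read_camera('scene')[0][190:260,315:415],None,fx=5,fy=5,interpolation=2)
c=np.zeros((400,1050,3),np.uint8);c[:400,:550]=a;c[:350,550:]=b
cv2.imwrite('pics/c2.png',cv2.resize(c,(800,305))[:,:,::-1])"
```

```text
t 2.6 tip holder -81.4 1.0 z 56.6 rpy [179.97   0.    87.77] tiltdiff yaw 0.07 F [ 0.6  0.4 -0.6] w 5.5710350449668654e-05
```

View pics/c2.png

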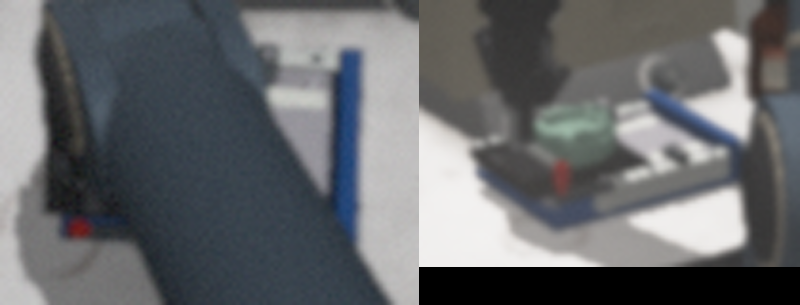

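The arm covers the top view, but the scene crop shows the closed fingertips above the black pad behind the model; knob at (562,178) is clear.

{"fn": "play_rows", "kwargs": {
  "steps": [0,0,0.003,0,0,0,1,0,0,0.003,0,0,0,1,0,0,0.003,0,0,0,1,0,0,0.003,0,0,0,1,0,0,0.002,0,0,0,1,0,0,0.002,0,0,0,1,0,0,0.002,0,0,0,1,0,0,0.001,0,0,0,1,0,0,0.001,0,0,0,1,0,0,0,0,0,0,1]
}}

```text
t: 3.53
tcp_pos: [0.5129, -0.0875, 0.0544]
orientation: [3.14, 0.001, 1.532]
force: [-2.6, -0.2, 10.7]
grip_width: 0.0
finger_force: 5.2
```

```bash
python3 -c "
from h import *
st()"
```

```text
t 3.53 tip holder -81.5 1.5 z 37.4 rpy [1.7991e+02 4.0000e-02 8.7770e+01] tiltdiff yaw 0.07 F [-2.6 -0.2 10.7] w 2.1622241260182097e-05
```

{"fn": "play_rows", "kwargs": {
  "steps": [0,0,0.001,0,0,0,1,0,0,0.001,0,0,0,1,0,0,0.001,0,0,0,1,0,0,0.001,0,0,0,1,0,0,0.001,0,0,0,1,0,0,0.001,0,0,0,1,0,0,0.001,0,0,0,1,0,0,0.001,0,0,0,1,0,0,0,0,0,0,1,0,0,0,0,0,0,1]
}}

```text
t: 4.37
tcp_pos: [0.5141, -0.0875, 0.0479]
orientation: [3.138, 0.001, 1.532]
force: [-3.2, 0.1, 20.5]
grip_width: 0.0001
finger_force: 9.7
```

```bash
python3 -c "
from h import *
st()"
```

```text
t 4.37 tip holder -81.5 2.7 z 30.9 rpy [1.7977e+02 8.0000e-02 8.7770e+01] tiltdiff yaw 0.07 F [-3.2  0.1 20.5] w 0.00014732716231216197
```

{"fn": "play_rows", "kwargs": {
  "steps": [-0.002,-0.0005,0,0,0,0,1,-0.003,-0.0005,0,0,0,0,1,-0.003,-0.0005,0,0,0,0,1,-0.003,0,0,0,0,0,1,-0.003,0,0,0,0,0,1,-0.003,0,0,0,0,0,1,-0.003,0,0,0,0,0,1,-0.003,0,0,0,0,0,1,-0.002,0,0,0,0,0,1,0,0,0,0,0,0,1]
}}

```text
t: 5.2
tcp_pos: [0.5129, -0.1118, 0.048]
orientation: [3.135, -0.0, 1.532]
force: [-0.5, 1.3, 17.2]
grip_width: 0.0002
finger_force: 8.1
```

```bash
python3 -c "
from h import *
st()"
```

```text
t 5.2 tip holder -57.2 2.5 z 31.0 rpy [179.6  -0.   87.8] tiltdiff yaw 0.1 F [-0.5  1.3 17.2] w 0.00020795613534821373
```

{"fn": "play_rows", "kwargs": {
  "steps": [-0.002,0,0.001,0,0,0,1,-0.003,0,0,0,0,0,1,-0.003,0,0,0,0,0,1,-0.003,0,0,0,0,0,1,-0.003,0,0,0,0,0,1,-0.003,0,0,0,0,0,1,-0.003,0,0,0,0,0,1,-0.003,0,0,0,0,0,1,-0.003,0,0,0,0,0,1,0,0,0,0,0,0,1]
}}

```text
t: 6.03
tcp_pos: [0.5119, -0.1374, 0.048]
orientation: [3.135, 0.0, 1.533]
force: [-2.7, 3.0, 24.3]
grip_width: -0.0001
finger_force: 12.4
```

```bash
python3 -c "
from h import *
st()"
```

```text
t 6.03 tip holder -31.6 2.6 z 31.0 rpy [1.7961e+02 2.0000e-02 8.7820e+01] tiltdiff yaw 0.12 F [-2.7  3.  24.3] w -9.711753504089478e-05
```

{"fn": "play_rows", "kwargs": {
  "steps": [-0.003,-0.0005,0,0,0,0,1,-0.003,-0.0005,0,0,0,0,1,-0.003,0,0,0,0,0,1,-0.003,0,0,0,0,0,1,-0.003,0,0,0,0,0,1,-0.003,0,0,0,0,0,1,-0.003,0,0,0,0,0,1,-0.002,0,0,0,0,0,1,-0.001,0,0,0,0,0,1,0,0,0,0,0,0,1]
}}

```text
t: 6.87
tcp_pos: [0.5109, -0.1606, 0.048]
orientation: [3.133, -0.0, 1.533]
force: [-0.6, 4.3, 22.9]
grip_width: -0.0002
finger_force: 11.3
```

```bash
python3 -c "
from h import *
st()"
```

```text
t 6.87 tip holder -8.4 2.4 z 31.0 rpy [ 1.7952e+02 -2.0000e-02  8.7860e+01] tiltdiff yaw 0.16 F [-0.6  4.3 22.9] w -0.00018917070310486446
```

{"fn": "play_rows", "kwargs": {
  "steps": [-0.001,0,0,0,0,0,1,-0.001,0,0,0,0,0,1,-0.001,0,0,0,0,0,1,-0.001,0,0,0,0,0,1,-0.001,0,0,0,0,0,1,-0.001,0,0,0,0,0,1,-0.001,0,0,0,0,0,1,-0.001,0,0,0,0,0,1,0,0,0,0,0,0,1,0,0,0,0,0,0,1]
}}

```text
t: 7.7
tcp_pos: [0.511, -0.1674, 0.048]
orientation: [3.132, -0.002, 1.534]
force: [-0.7, 7.4, 21.2]
grip_width: 0.0001
finger_force: 12.6
```

```bash
python3 -c "
from h import *
st()"
```

```text
t 7.7 tip holder -1.6 2.9 z 31.0 rpy [ 1.7946e+02 -1.0000e-01  8.7920e+01] tiltdiff yaw 0.22 F [-0.7  7.4 21.2] w 0.00014908599770495283
```

{"fn": "play_rows", "kwargs": {
  "steps": [-0.001,0,0,0,0,0,1,-0.001,0,0,0,0,0,1,-0.001,0,0,0,0,0,1,-0.001,0,0,0,0,0,1,0,0,0,0,0,0,1,0,0,0,0,0,0,1,0,0,0,0,0,0,1,0,0,0,0,0,0,1,0,0,0,0,0,0,1,0,0,0,0,0,0,1]
}}

```text
t: 8.53
tcp_pos: [0.511, -0.1675, 0.048]
orientation: [3.132, -0.006, 1.537]
force: [-1.0, 12.6, 23.1]
grip_width: -0.0001
finger_force: 14.6
```

```bash
python3 -c "
from h import *
st()"
```

```text
t 8.53 tip holder -1.5 2.9 z 31.0 rpy [179.48  -0.35  88.05] tiltdiff yaw 0.35 F [-1.  12.6 23.1] w -7.513295519635871e-05
```

{"fn": "play_rows", "kwargs": {
  "steps": [0.001,0,0,0,0,0,1,0.001,0,0,0,0,0,1,0.001,0,0,0,0,0,1,0,0,-0.002,0,0,0,1,0,0,-0.002,0,0,0,1,0,0,-0.002,0,0,0,1,0,0,-0.003,0,0,0,1,0.001,0,-0.003,0,0,0,1,0,0,-0.003,0,0,0,1,0,0,-0.003,0,0,0,1]
}}

```text
t: 9.37
tcp_pos: [0.5063, -0.1703, 0.0623]
orientation: [-3.141, 0.0, 1.533]
force: [0.3, -0.2, -1.2]
grip_width: 0.0002
finger_force: 0.0
```

```bash
python3 -c "
from h import *
st()"
```

```text
t 9.37 tip holder 1.5 -1.8 z 45.3 rpy [-1.7998e+02  2.0000e-02  8.7820e+01] tiltdiff yaw 0.12 F [ 0.3 -0.2 -1.2] w 0.00015666115089564626
```

Plate is at the stop (finger position matches home; force rose without motion) and released. Now lift and go to the knob's outer side.

{"fn": "play_rows", "kwargs": {
  "steps": [0,0,-0.01,0,0,0,1,0,0,-0.015,0,0,0,1,0.005,0,-0.02,0,0,0,1,0.014,-0.015,0,0,0,0,1,0.014,-0.015,0,0,0,0,1,0.014,-0.015,0,0,0,0,1,0.014,-0.015,0,0,0,0,1,0.012,-0.015,0,0,0,0,1,0.01,-0.015,0,0,0,0,1,0,0,0,0,0,0,1]
}}

```text
t: 10.2
tcp_pos: [0.4166, -0.083, 0.1076]
orientation: [-3.139, 0.001, 1.534]
force: [-0.5, -0.4, -0.5]
grip_width: -0.0001
finger_force: 0.0
```

```bash
python3 -c "
from h import *
st()
p=eyes.read_camera('top')[0]
cv2.imwrite('pics/c3.png',cv2.resize(p[200:280,345:455],None,fx=7,fy=7,interpolation=2)[:,:,::-1])"
```

```text
t 10.2 tip holder -82.2 -94.9 z 90.6 rpy [-1.7985e+02  9.0000e-02  8.7890e+01] tiltdiff yaw 0.19 F [-0.5 -0.4 -0.5] w -8.241036443807251e-05
```

View pics/c3.png

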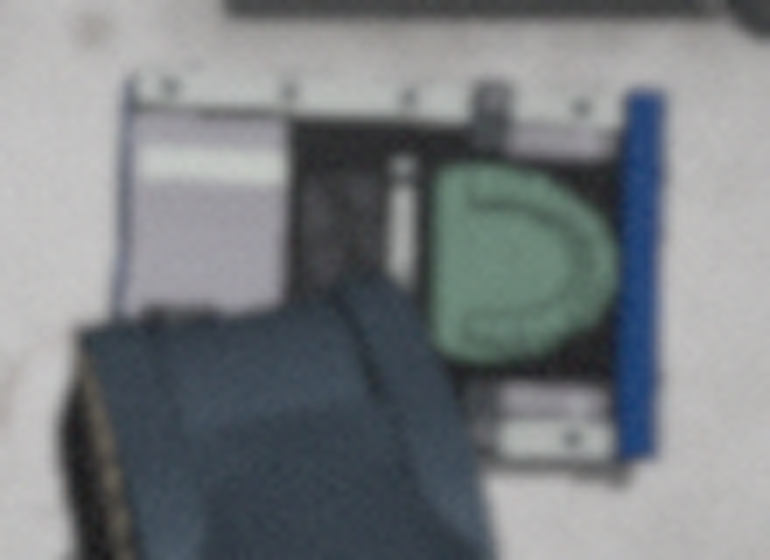

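The plate is home: its far edge meets the blue stop (U≈620), near edge at U≈293. The finger is outside the knob; descending.

{"fn": "play_rows", "kwargs": {
  "steps": [0,0,0.006,0,0,0,1,0,0,0.006,0,0,0,1,0,0,0.006,0,0,0,1,0,0,0.006,0,0,0,1,0,0,0.006,0,0,0,1,0,0,0.006,0,0,0,1,0,0,0.004,0,0,0,1,0,0,0,0,0,0,1,0,0,0,0,0,0,1,0,0,0,0,0,0,1]
}}

```text
t: 11.08
tcp_pos: [0.4198, -0.0839, 0.0674]
orientation: [3.141, 0.0, 1.532]
force: [-0.1, -0.6, 0.5]
grip_width: -0.0
finger_force: 0.0
```

```bash
python3 -c "
from h import *
st()"
```

```text
t 11.08 tip holder -81.4 -91.7 z 50.4 rpy [179.98   0.    87.78] tiltdiff yaw 0.08 F [-0.1 -0.6  0.5] w -9.271436688012014e-06
```

{"fn": "play_rows", "kwargs": {
  "steps": [0,0.004,0,0,0,0,1,0,0.004,0,0,0,0,1,-0.0005,0.004,0,0,0,0,1,-0.001,0.004,0,0,0,0,1,-0.001,0.004,0,0,0,0,1,-0.0015,0.004,0,0,0,0,1,-0.002,0.004,0,0,0,0,1,-0.0025,0.004,0,0,0,0,1,-0.0035,0.004,0,0,0,0,1,-0.004,0.004,0,0,0,0,1]
}}

```text
t: 11.92
tcp_pos: [0.4593, -0.1019, 0.0673]
orientation: [-3.142, 0.0, 1.532]
force: [-1.4, 0.5, 0.3]
grip_width: -0.0001
finger_force: 0.6
```

```bash
python3 -c "
from h import *
st()
p=eyes.read_camera('scene')[0]
cv2.imwrite('pics/c4.png',cv2.resize(p[190:260,315:415],None,fx=7,fy=7,interpolation=2)[:,:,::-1])"
```

```text
t 11.92 tip holder -65.0 -51.4 z 50.3 rpy [-180.      0.     87.77] tiltdiff yaw 0.07 F [-1.4  0.5  0.3] w -9.582010028883584e-05
```

View pics/c4.png

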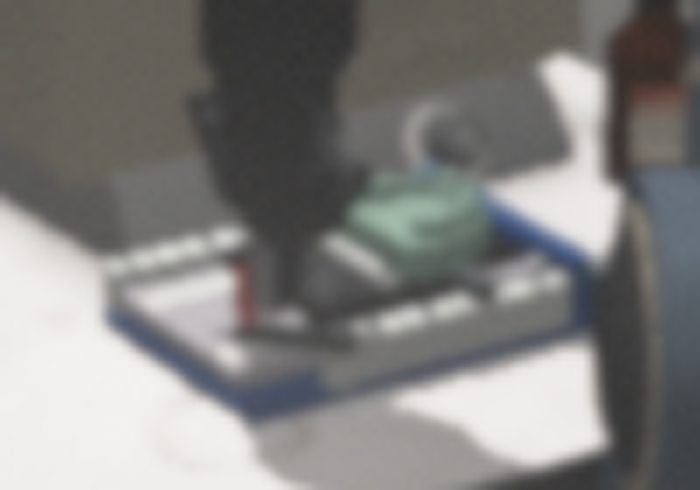

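The scene crop shows the latch partly turned: pin end (350,345), knob (245,292), with the finger just outside it. Go round behind the knob for the second push.

{"fn": "play_rows", "kwargs": {
  "steps": [0,-0.006,0,0,0,0,1,0.01,0,0,0,0,0,1,0.01,0,0,0,0,0,1,0.009,0,0,0,0,0,1,0,0.01,0,0,0,0,1,0,0.01,0,0,0,0,1,0,0.01,0,0,0,0,1,0,0.003,0,0,0,0,1,0,0,0,0,0,0,1,0,0,0,0,0,0,1]
}}

```text
t: 12.8
tcp_pos: [0.4871, -0.0739, 0.0671]
orientation: [-3.141, 0.0, 1.531]
force: [0.2, 0.4, -0.2]
grip_width: -0.0002
finger_force: 0.0
```

{"fn": "play_rows", "kwargs": {
  "steps": [-0.004,0,0,0,0,0,1,-0.004,0,0,0,0,0,1,-0.004,0,0,0,0,0,1,-0.004,0,0,0,0,0,1,-0.004,0,0,0,0,0,1,-0.004,0.001,0,0,0,0,1,-0.004,0.001,0,0,0,0,1,-0.003,0.001,0,0,0,0,1,-0.003,0.001,0,0,0,0,1,0,0,0,0,0,0,1]
}}

```text
t: 13.63
tcp_pos: [0.4894, -0.109, 0.0672]
orientation: [-3.141, 0.001, 1.53]
force: [0.4, -0.7, 1.0]
grip_width: -0.0005
finger_force: 0.0
```

```bash
python3 -c "
from h import *
st()"
```

```text
t 13.63 tip holder -59.1 -21.1 z 50.2 rpy [-1.7995e+02  5.0000e-02  8.7690e+01] tiltdiff yaw -0.01 F [ 0.4 -0.7  1. ] w -0.00047132225486733756
```

{"fn": "play_rows", "kwargs": {
  "steps": [-0.001,0,0,0,0,0,1,-0.001,0,0,0,0,0,1,-0.001,0,0,0,0,0,1,-0.001,0,0,0,0,0,1,-0.001,0,0,0,0,0,1,-0.001,0,0,0,0,0,1,-0.001,0,0,0,0,0,1,0,0,0,0,0,0,1,0,0,0,0,0,0,1,0,0,0,0,0,0,1]
}}

```text
t: 14.47
tcp_pos: [0.4896, -0.1146, 0.0674]
orientation: [3.141, -0.0, 1.532]
force: [1.3, 1.3, 0.6]
grip_width: -0.0003
finger_force: 0.8
```

```bash
python3 -c "
from h import *
st()"
```

```text
t 14.47 tip holder -53.5 -20.7 z 50.4 rpy [179.99  -0.    87.78] tiltdiff yaw 0.08 F [1.3 1.3 0.6] w -0.00028194198808157215
```

{"fn": "play_rows", "kwargs": {
  "steps": [-0.001,0,0,0,0,0,1,-0.001,0,0,0,0,0,1,-0.001,0,0,0,0,0,1,-0.001,0,0,0,0,0,1,-0.001,0,0,0,0,0,1,0,0,0,0,0,0,1,0,0,0,0,0,0,1,0,0,0,0,0,0,1,0,0,0,0,0,0,1,0,0,0,0,0,0,1]
}}

```text
t: 15.3
tcp_pos: [0.4896, -0.1152, 0.0674]
orientation: [3.141, -0.005, 1.535]
force: [0.9, 10.8, 0.6]
grip_width: 0.0001
finger_force: 5.6
```

```bash
python3 -c "
from h import *
st()"
```

```text
t 15.3 tip holder -52.9 -20.6 z 50.4 rpy [179.96  -0.29  87.95] tiltdiff yaw 0.25 F [ 0.9 10.8  0.6] w 0.000129709040252026
```

Latch is against its stop (10.8 N, no motion). Back away, rise, and retreat so that the camera can see.

{"fn": "play_rows", "kwargs": {
  "steps": [0.004,0,0,0,0,0,1,0.006,0,0,0,0,0,1,0.008,0,0,0,0,0,1,0.005,0,-0.015,0,0,0,1,0,0,-0.025,0,0,0,1,0,0,-0.03,0,0,0,1,0.02,0,-0.03,0,0,0,1,0.03,0,-0.02,0,0,0,1,0.03,0,0,0,0,0,1,0.03,0,0,0,0,0,1]
}}

```text
t: 16.13
tcp_pos: [0.4951, 0.0138, 0.189]
orientation: [3.138, 0.002, 1.53]
force: [0.2, 0.6, -1.1]
grip_width: -0.0003
finger_force: 0.0
```

{"fn": "play_rows", "kwargs": {
  "steps": [0.03,0,0,0,0,0,1,0.03,0,0,0,0,0,1,0.03,0,0,0,0,0,1,0.02,0,0,0,0,0,1,0,0,0,0,0,0,1,0,0,0,0,0,0,1,0,0,0,0,0,0,1,0,0,0,0,0,0,1,0,0,0,0,0,0,1,0,0,0,0,0,0,1]
}}

```text
t: 16.97
tcp_pos: [0.4988, 0.1219, 0.1872]
orientation: [-3.142, 0.001, 1.53]
force: [-0.5, 0.5, -0.1]
grip_width: -0.0001
finger_force: 0.0
```

```bash
python3 -c "
from h import *
st()
p=eyes.read_camera('top')[0]
cv2.imwrite('pics/c5.png',cv2.resize(p[200:280,345:455],None,fx=7,fy=7,interpolation=2)[:,:,::-1])"
```

```text
t 16.97 tip holder -290.2 -20.9 z 170.2 rpy [-1.800e+02  4.000e-02  8.765e+01] tiltdiff yaw -0.05 F [-0.5  0.5 -0.1] w -0.00011482301193073744
```

View pics/c5.png

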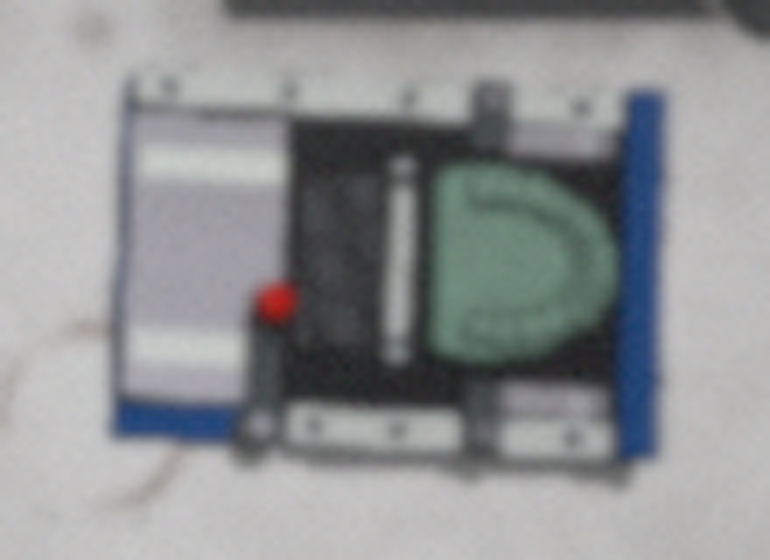

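The plate is home (far edge at the stop, U≈617), and the latch is shut square behind its near edge with the knob at (275,302). The robot is clear.

```bash
python3 -c "
from h import *
print(job.sign_off())"
```

```text
the job is handed in; nothing more can be done
None
```

The plate is fully home against the back stop, the latch is shut to its stop behind it, and the job was handed in at about 17 s with the arm clear.

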